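# Fit the missing twist-in channel nut into the slotted strut

## Robot

A 7-joint arm with a two-finger parallel gripper is mounted at the origin on the work surface. World frame = base frame: x ahead of the robot, y to its left, z up, the work surface at z = 0. Lengths are in mm, angles in degrees, forces in N, time in s.
With the tool pointing down it reaches from about 425 to 1025 mm from the base axis. Payload 9.4 kg.
Tool frame: the origin (TCP) lies between the finger pads; the fingertips stand ahead of it and the grasp point (between the pads) lies 5 mm behind it (ctrl.tip_reach is the x of the fingertips in the tool frame, in mm); x points along the fingers, z is the direction in which the jaws open and shut, and the axes are right-handed (so a half turn about x gives the same grasp; the last joint's range is limited). The gripper opens to 85 mm and grips with 20 to 120 N. Pads are 22 mm wide; open, the fingers measure 114 mm over their backs; the gripper's body (76 mm by 85 mm) begins 54 mm behind the grasp point. The pads swing forward as they close: fully open they stand 13 mm farther back than shut.
Start: joints at [-4.395, 34.337, -0.143, 91.639, 0.103, 54.024, -4.572], TCP at [724.999, -0.006, 245.275] pointing down, gripper open.
Joint ranges: [-147.43, 147.43], [-19.82, 112.94], [-74.19, 73.91], [6.32, 146.72], [-59.91, 239.91], [6.04, 106.73], [-150.56, 150.56]. Speed limits (degrees/s): [127.2, 127.2, 172.46, 172.46, 180, 180, 180].

## Interface

Orientations are given as [roll, pitch, yaw] about the fixed x, y, z axes, in that order (R = Rz(yaw) Ry(pitch) Rx(roll)).
In Python, from workcell import ctrl gives the robot as it stands.
- The arm moves only by the tool step_arm, never from a script. Its arguments are lists of equal length, an entry for each row: "travel": the shift along the world's x, y, z in cm, a list of three; "turn": the turn, a rotation vector about the world's x, y, z in degrees, a list of three. In form: {"travel": [[x, y, z], ...], "turn": [[ax, ay, az], ...]}. A call has 1 to 12 rows; each row shifts and turns the commanded pose from where the row before left it; what a row does not reach is not made up. A row lasts 1/12 s, in which the tool goes at most 41.7 mm and 7.16 degrees, less where a joint would pass 70% of its speed; a pose out of reach is approached as far as the arm can. A call is refused whole if a number of a shift passes 4.17 or a number of a turn 7.16, either way. A call with a gripper value outside its range is refused whole. "jaw" is the opening in per cent of the stroke, from 0 (shut) to 100 (fully open), set as the call begins (left out, the last holds). The fingers move at their own pace and stop on an object; "force" is the grip in N (left out, the last holds). Time passes only in rows, so rows that do not move let the fingers close. It gives the time, the measured TCP pose, the force and the opening at its end, in the units of the state.
- ctrl.observe(): the state, without advancing time (a new reading comes with each control period).
- ctrl.snapshot(name): name is "scene" or "side" or "wrist"; returns the picture (480x640x3 uint8, red, green, blue); there is no depth.
- ctrl.camera_model(name): a dict with "intrinsics" (3x3 intrinsics, pixels), "pose" (4x4, takes a point from camera to world coordinates). Camera axes: x right, y down, z forward; pixel columns grow to the right and rows downward; lengths in mm; the calibration is good to about 2 mm. A picture is of the moment at which its call begins: read the wrist's pose just before it. camera_model takes no time and is no camera call; for the wrist camera it gives the pose at the moment of the call.
- ctrl.hand_in(): hands the job in, once; it reports no verdict.
Trained networks look in the newest picture that a camera, given by its name, has taken for a name from the list of things; names that differ only in an ending like _2 or _b are one class to them, and where a whole thing is asked for, a point or a joint stands for the part that bears it (a point fixed in the world has none). Each returns a list of dicts, best first, with "confidence" (0 to 1); they miss things now and then, are a little off and sometimes report something else, mostly with a low value. They report only what shows in the picture. A call takes as long as a camera call.
- ctrl.spot_in(name, camera): "rect" ([left, top, width, height] in pixels, round what is visible of it).
- ctrl.outline_of(name, camera): "pixels" (480x640 bool, what is visible of it) and "rect" ([left, top, width, height] in pixels, round what is visible of it).
- ctrl.landmark_of(name, camera): "position" ([column, row] in pixels: a listed point, or the origin of a listed thing).
The state is a dict: "time_s": time; "joints": joint angles; "joint_velocities": joint speeds; "effort": joint torques, N m; "ee_pos": TCP position; "ee_rot": TCP orientation; "ft_force": force on the tool from outside, world axes, zero at the start; "moment": the same for the moment, N m; "width": finger opening in mm.
Only numpy, scipy, OpenCV 4.12 (cv2) and the standard library are available. Lean on these libraries where they do the work, as an engineer would, in place of code of your own. Each camera call takes 0.05 s, during which the arm holds its last target. There are 200 camera calls.

## Task

Take the twist-in channel nut (the one with the bar-shaped grip and sprung washer) out of the wooden block and fit it in the slotted strut, roughly midway between the two that are fitted already: head lengthwise down through the slot, press gently against its spring, and turn it a quarter turn clockwise (seen from above) until its head is square across under the lips, then let go so that the spring pulls it up tight. Do not force anything, and leave the round-knobbed pin in its pocket and the other things on the bench where they are.

Things in the scene. Friction and masses are not known exactly. Their poses are not given: they have to be found in the camera images.
- nut: Loose twist-in channel nut, 62 mm tall, 0.1 to 0.25 kg. Origin: centre of the underside of its head; z up its stem; x along the head's long side. Steel head 29 (x) by 12 (y) by 8 high, z = 0 to 8; its end corners at +x -y and -x +y are cut away, so under the lips it can turn only clockwise from above. Stem 10.4 diameter, z = 8 to 27; above it a black bar grip.
- nut_grip (a point): Middle of the nut's grip, on its axis, 44.5 mm above the head's underside. The grip is a black bar 32 (nut's x, parallel to the head) by 16 (nut's y) by 35 high, z = 27 to 62 of the nut; pinch it across its 16 mm.
- washer (a point): Centre of the underside of the nut's sprung washer (steel disc, 38 diameter, 4 thick, on the stem). At rest it is 12 mm above the head's underside; it can be pushed up towards the grip by 8 mm at most. The spring resists with 4 N at first, 11 N after 2 mm, 22 N after 5 mm.
- rail: Fixed steel base plate of the strut, 310 (x, along the slot) by 70 (y) by 6 thick; origin: centre of its underside, z up. The strut (300 long, 40 wide, 22 high, parallel to the plate) stands over it on a cross slide and jack screws, set by hand and firm: anywhere within 5 mm to either side of the plate's mid-line, its underside 10 to 14 mm above the plate's underside. The plate's pose does not tell which.
- bay (a point): Point fixed to the base plate, midway between the two fitted nuts, 32 mm above the plate's underside; the true slot lies up to 5 mm aside (plate's y) and 0 to 4 mm higher. Slot 13.8 wide between lips 6 thick, open at the top all along; below the lips a channel 30 wide, 11 high. Two like nuts are fitted for good 115 mm either way along the slot, turned crosswise, 48 mm above the lips.
- mouth (a point): Point fixed to the base plate 30 mm along its x from the bay, at the same height. A nut let in lengthwise comes to rest on its washer, head's underside 12 mm below the lips' top and the top 2 mm of the head still between the lips. Pressed 2 mm more (over 11 N) it can turn; at 5 mm (22 N) it meets the channel floor. Over 40 N between nut and strut is forcing it.
- far_mouth (a point): Point fixed to the base plate 30 mm along its -x from the bay, at the same height. After 90 to 100 degrees of clockwise turn the nut's full corners meet the channel's sides, which stop it. Let go crosswise, it springs up: head against the lips from below, head's underside 14 mm below the lips' top, washer lifted to 14 mm above the head's underside.
- block: Fixed wooden block 210 (x) by 70 (y) by 22 high; origin: centre of its underside. Three pockets at x = -65, 0 and +65 mm, 31.5 (x) by 14.5 (y), 10 deep. The nut stands in one end pocket, the pin in the other (either way round), heads along the block's x and origins 12 mm above the block's underside; the middle pocket is empty.
- pin: Plain lifting pin in the other end pocket, 54 mm tall, with a round black knob 32 diameter and no washer; origin: centre of its underside. Not to be moved.
- bush: Brass bush 42 diameter, 60 high, standing, origin under its centre. Bystander.
- flange: Copper-coloured flange 110 diameter, 70 high, origin under its centre. Bystander.
- spindle: Turned steel spindle 44 diameter, 95 high, origin under its centre. Bystander.
- carton: Cardboard carton 100 by 150 by 70 high, origin under its centre. Bystander.
- wrench: Steel wrench lying on the bench. Bystander.
- blackring: Black flanged disc 132 diameter, 32 high, origin under its centre. Bystander.

How it is judged (in metres and radians):
On the way, in this order (a step that is already met when the one before it is completed fails the run):
1. the nut's head is let down lengthwise into the slot between the two fitted nuts (angle between the x axis of nut and the x axis of rail, either way round below 0.25 rad and z of nut in the frame of rail below 0.0265 m and x of nut in the frame of rail between -0.03 and 0.03 m and y of nut in the frame of rail between -0.009 and 0.009 m), for 0.05 s.
2. it is pressed below the lips and turned crosswise (angle between the x axis of nut and the y axis of rail, either way round below 0.28 rad and z of nut in the frame of rail below 0.0235 m and x of nut in the frame of rail between -0.03 and 0.03 m and y of nut in the frame of rail between -0.009 and 0.009 m), for 0.05 s.
At the end, for the whole second after the job is handed in: The nut is upright (6 deg), at rest and released within 30 mm of midway between the fitted nuts, head crosswise to the slot within 16 deg and under the lips (underside below 23.5 mm over the base), pulled up by its spring (washer lifted to 12.8 to 15.5 mm over the head's underside) (all of step 2 and angle between nut's own z axis and vertical below 0.1 rad and linear speed of nut below 0.02 m/s and z of washer in the frame of nut between 0.0128 and 0.0155 m); the robot touches nothing.
It fails at once if the nut is forced: more than 40 N between it and the strut (contact force between nut and rail above 40 N).
It fails at once if the robot leans on the strut or its fitted nuts with more than 10 N (contact force between any of the fingers, the arm and rail above 10 N).
It fails at once if the round-knobbed pin is moved out of its place (more than 12 mm) (distance of pin from where it was at the start of the episode above 0.012 m).
It fails at once if a bystander is moved more than 20 mm (distance of any of bush, flange, spindle, carton, wrench, blackring from where it was at the start of the episode above 0.02 m).
It also fails if it takes over 64 s, if anything falls off the work surface, if the arm or the gripper's body presses on something with over 40 N, if the wrist force passes 120 N, or if a joint passes its speed limit or range.

## Working session

There is one attempt and no reset: what is moved stays moved. The work goes in short steps, Python scripts to look and compute and a tool call to move; the robot and the scene stay as the last step left them, time stands still between calls to the robot, and variables do not carry over. Pictures are saved under pics/ and viewed, about 8 in all and at most 12, crops included, and the job is handed in when it is done.

Besides the shell and the picture viewer there is one more tool, called after "Call:" in YAML: its name, and indented under it one key for each argument. step_arm: Moves the arm, as the interface text tells. Its arguments: {"type":"object","properties":{"travel":{"type":"array","items":{"type":"array","items":{"type":"number"}}},"turn":{"type":"array","items":{"type":"array","items":{"type":"number"}}},"jaw":{"type":"number"},"force":{"type":"number"}},"required":["travel","turn"]}

```bash
mkdir -p pics; ls; cat > h.py <<'E'
from workcell import ctrl
import numpy as np, cv2
def snap(cam,fn=None):
    m=ctrl.camera_model(cam); im=ctrl.snapshot(cam)
    if fn: cv2.imwrite('pics/'+fn,im[:,:,::-1])
    return im,m
def ray(m,p):
    K=np.array(m['intrinsics']);T=np.array(m['pose'])
    d=T[:3,:3]@np.linalg.solve(K,[p[0],p[1],1.]);return T[:3,3],d
def at(m,p,z):
    o,d=ray(m,p);return o+d*(z-o[2])/d[2]
def tri(rs):
    A=0;b=0
    for o,d in rs:
        d=d/np.linalg.norm(d);P=np.eye(3)-np.outer(d,d);A=A+P;b=b+P@o
    return np.linalg.solve(A,b)
def proj(m,X):
    T=np.array(m['pose']);c=T[:3,:3].T@(np.array(X)-T[:3,3]);p=np.array(m['intrinsics'])@c;return p[:2]/p[2]
E
python3 - <<'E'
from h import *
np.set_printoptions(precision=1,suppress=True)
ms={}
out=[]
for c in ['scene','side']:
    im,m=snap(c);out.append(im);ms[c]=m
    print(c,np.array(m['pose'])[:3,3])
    for n in ['nut','nut_grip','washer','rail','bay','mouth','far_mouth','block','pin']:
        r=ctrl.landmark_of(n,c)
        print(n,[(np.round(q['position'],1).tolist(),round(q['confidence'],2)) for q in r[:3]])
cv2.imwrite('pics/a.png',cv2.resize(np.vstack(out),(0,0),fx=.62,fy=.62,interpolation=cv2.INTER_AREA)[:,:,::-1])
print(ctrl.observe()['ee_rot'],ctrl.tip_reach)
E
```

```text
pics
scene [1019.8 -407.8  868.1]
nut [([416.3, 182.5], 0.56)]
nut_grip [([422.8, 181.0], 0.72), ([421.2, 172.2], 0.66), ([267.4, 259.1], 0.59)]
washer [([421.5, 180.3], 0.59)]
rail [([267.1, 259.1], 0.85)]
bay [([264.8, 253.4], 0.82)]
mouth [([258.2, 247.1], 0.76), ([275.4, 260.9], 0.6)]
far_mouth [([274.3, 258.0], 0.89)]
block [([404.1, 170.3], 0.67)]
pin []
side [548.5 757.5 607.4]
nut [([290.4, 376.7], 0.88), ([333.5, 253.6], 0.23)]
nut_grip [([292.1, 351.1], 0.93)]
washer [([291.6, 371.9], 0.58)]
rail [([331.7, 252.5], 0.58)]
bay [([333.9, 243.6], 0.6)]
mouth [([346.8, 242.1], 0.71)]
far_mouth [([319.7, 247.4], 0.82), ([220.3, 319.6], 0.56), ([384.2, 211.6], 0.51)]
block [([329.0, 385.4], 0.95), ([368.4, 387.6], 0.68), ([407.1, 335.1], 0.55)]
pin [([369.4, 389.0], 0.9), ([222.4, 317.6], 0.73)]
[-65.1  90.  -65.1] 14.0
```

View pics/a.png

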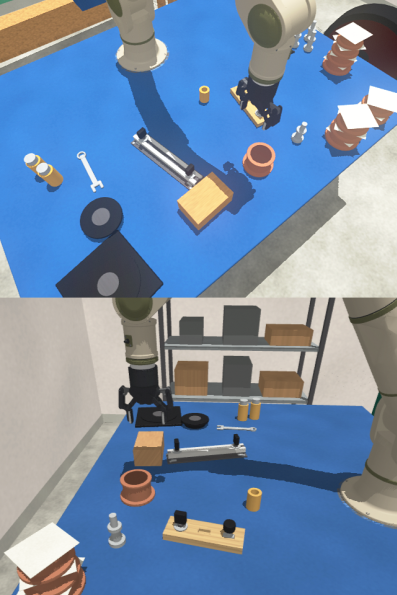

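The side view shows the block with the nut (left, about (291,352)) and the pin (right, about (369,388)). The strut is behind it, running from (270,250) to (395,235), with the carton near its left end. In the scene view the arm partly hides the block.

```bash
python3 - <<'E'
from h import *
np.set_printoptions(precision=1,suppress=True)
s=ctrl.camera_model('side');c=ctrl.camera_model('scene')
print('grip',at(s,(292.1,351.1),56.5),'nut',at(s,(290.4,376.7),12),'pin',at(s,(369.4,389),12),'block',at(s,(329,385.4),0))
print('rail',at(s,(331.7,252.5),0),at(c,(267.1,259.1),0))
print('bay',tri([ray(s,(333.9,243.6)),ray(c,(264.8,253.4))]))
for n,p,q in [('bay',(333.9,243.6),(264.8,253.4)),('mouth',(346.8,242.1),(258.2,247.1)),('far',(319.7,247.4),(274.3,258))]:
    print(n,at(s,p,34),at(c,q,34))
print('fitted scene',at(c,np.array((140,131))/.62,80),at(c,np.array((192,172))/.62,80))
print('fitted side',at(s,np.array((177,441-298))/.62,80),at(s,np.array((236,438-298))/.62,80))
for cam in ('scene','side'):
  for n in ['carton','flange','bush']:
    m=ctrl.camera_model(cam)
    r=ctrl.landmark_of(n,cam)
    print(cam,n,[at(m,q['position'],0) for q in r[:1]])
o=ctrl.observe();print(o['ft_force'],o['width'])
E
```

```text
grip [615.4 169.1  56.5] nut [617.8 183.1  12. ] pin [486.7 202.2  12. ] block [552.7 187.2   0. ]
rail [ 558.3 -241.7    0. ] [ 558.8 -230.4    0. ]
bay [ 556.  -232.9   28.9]
bay [ 553.5 -226.9   34. ] [ 561.8 -233.6   34. ]
mouth [ 522.8 -235.9   34. ] [ 539.4 -236.4   34. ]
far [ 586.5 -207.1   34. ] [ 584.1 -223.4   34. ]
fitted scene [ 445.1 -253.3   80. ] [ 688.3 -201.8   80. ]
fitted side [ 665.3 -200.1   80. ] [ 445.5 -237.4   80. ]
scene carton [array([ 778.6, -217. ,    0. ])]
scene flange [array([774.7,  28.5,   0. ])]
scene bush [array([413.7,  63.1,   0. ])]
side carton [array([ 768.1, -214.7,    0. ])]
side flange [array([780.8,  15.8,   0. ])]
side bush [array([405.7,  52.4,   0. ])]
[ 0.1  0.1 -0.2] 85.43760621223728
```

Call:
step_arm:
  travel:
    - [-0.91,1.45,-0.2]
    - [-0.91,1.45,-0.2]
    - [-0.91,1.45,-0.2]
    - [-0.91,1.45,-0.2]
    - [-0.91,1.45,-0.2]
    - [-0.91,1.45,-0.2]
    - [-0.91,1.45,-0.2]
    - [-0.91,1.45,-0.2]
    - [-0.91,1.45,-0.2]
    - [-0.91,1.45,-0.2]
    - [-0.91,1.45,-0.2]
    - [-0.91,1.45,-0.2]
  turn:
    - [0,0,6.78]
    - [0,0,6.78]
    - [0,0,6.78]
    - [0,0,6.78]
    - [0,0,6.78]
    - [0,0,6.78]
    - [0,0,6.78]
    - [0,0,6.78]
    - [0,0,6.78]
    - [0,0,6.78]
    - [0,0,6.78]
    - [0,0,6.78]

```text
time_s: 2.3
ee_pos: [615.4, 174.6, 221.4]
ee_rot: [-83.6, 90.0, -2.0]
ft_force: [0.2, -0.5, 1.0]
width: 85.3
```

Call:
step_arm:
  travel:
    - [0,0,0]
    - [0,0,0]
    - [0,0,0]
  turn:
    - [0,0,0]
    - [0,0,0]
    - [0,0,0]

```text
time_s: 2.55
ee_pos: [616.4, 173.0, 221.3]
ee_rot: [-133.6, 90.0, -52.5]
ft_force: [-0.1, 0.0, 0.7]
width: 85.5
```

```bash
python3 - <<'E'
from h import *
np.set_printoptions(precision=1,suppress=True)
o=ctrl.observe();print(o['joints'],o['ee_pos'],o['ee_rot'])
im,m=snap('wrist','w1.png');print(np.array(m['pose']))
for n,z in [('nut',12),('nut_grip',56.5),('washer',24),('block',0),('pin',12)]:
    print(n,[(np.array(q['position']),round(q['confidence'],2),at(m,q['position'],z)[:2]) for q in ctrl.landmark_of(n,'wrist')[:2]])
im,m=snap('scene')
for n,z in [('nut',12),('nut_grip',56.5),('block',0),('pin',12),('rail',0),('bay',32)]:
    print(n,[(np.array(q['position']),round(q['confidence'],2),at(m,q['position'],z)[:2]) for q in ctrl.landmark_of(n,'scene')[:2]])
E
```

```text
[ -5.6  31.5 -22.9 103.6  15.9  48.   45. ] [616.4 173.  221.3] [-133.6   90.   -52.5]
[[  0.2   0.9   0.3 538.6]
 [  1.   -0.1  -0.  184.3]
 [ -0.    0.3  -1.  350.1]
 [  0.    0.    0.    1. ]]
nut [(array([330.5, 214.7]), 0.94, array([620.6, 175.8])), (array([220.1, 353.4]), 0.58, array([759.6,  29.4]))]
nut_grip [(array([331.7, 226.5]), 0.68, array([620.3, 176.4]))]
washer []
block [(array([334.5, 144.2]), 0.82, array([555.6, 189.7]))]
pin [(array([332.4,  64.5]), 0.96, array([488.8, 197.5])), (array([386.9, 340.5]), 0.66, array([771.6, 216.1]))]
nut [(array([418.7, 183.9]), 0.62, array([616.2, 183. ]))]
nut_grip [(array([423.8, 174.7]), 0.8, array([624.3, 181.2])), (array([276.8, 258.9]), 0.39, array([ 600.9, -225.4]))]
block [(array([403.5, 170.8]), 0.68, array([555.7, 190.1]))]
pin [(array([388.3, 148.4]), 0.72, array([481.6, 202. ]))]
rail [(array([270.7, 260.5]), 0.74, array([ 566.7, -225.9])), (array([418.3, 186.1]), 0.59, array([615. , 185.6]))]
bay [(array([263.9, 254.3]), 0.79, array([ 561.4, -236. ])), (array([327.4, 158.9]), 0.42, array([426.9,  42.6]))]
```

View pics/w1.png

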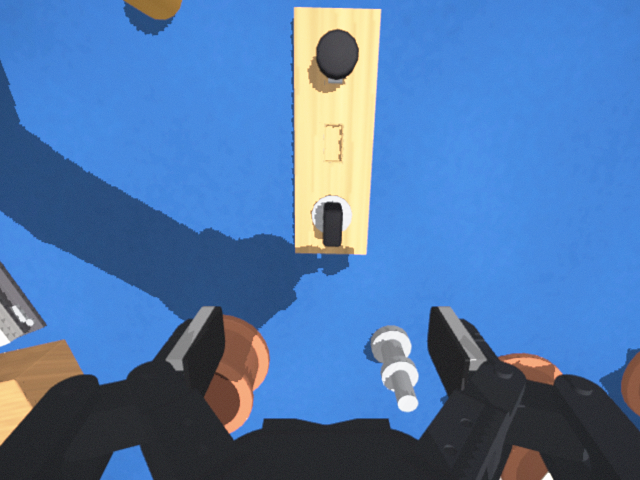

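The wrist view shows the nut's bar grip at (333,222) and the pin at (337,60), with the block running vertically in the image, square to the jaws. The nut is at about (620.5, 177). I'll descend.

Call:
step_arm:
  travel:
    - [0.1,0.1,-2]
    - [0.1,0.1,-2]
    - [0.1,0.1,-2]
    - [0.1,0.1,-2]
    - [0,0,-2]
    - [0,0,-2]
    - [0,0,-1.5]
    - [0,0,-1.4]
    - [0,0,-1]
    - [0,0,-0.6]
    - [0,0,0]
    - [0,0,0]
  turn:
    - [0,0,0]
    - [0,0,0]
    - [0,0,0]
    - [0,0,0]
    - [0,0,0]
    - [0,0,0]
    - [0,0,0]
    - [0,0,0]
    - [0,0,0]
    - [0,0,0]
    - [0,0,0]
    - [0,0,0]
  jaw: 70

```text
time_s: 4.2
ee_pos: [619.9, 178.1, 56.5]
ee_rot: [-64.9, 90.0, 16.5]
ft_force: [-1.1, 0.1, -0.1]
width: 59.5
```

```bash
python3 - <<'E'
from h import *
np.set_printoptions(precision=1,suppress=True)
im,m=snap('wrist','w2.png')
o=ctrl.observe();print(o['ee_pos'],o['ee_rot'],o['ft_force'])
for n,z in [('nut',12),('nut_grip',56.5)]:
    print(n,[(np.array(q['position']),round(q['confidence'],2),at(m,q['position'],z)[:2]) for q in ctrl.landmark_of(n,'wrist')[:2]])
r=ctrl.outline_of('nut','wrist')
print([q['rect'] for q in r])
E
```

```text
[620.2 178.2  56.9] [-60.4  90.   21. ] [-1.4  0.6 -0.2]
nut [(array([325.1, 280.9]), 0.57, array([619.7, 176.7])), (array([323.6, 325.2]), 0.16, array([646.2, 171.8]))]
nut_grip [(array([324.5, 323.3]), 0.8, array([618.7, 176.8]))]
[[286.0, 253.0, 77.2, 123.2]]
```

View pics/w2.png

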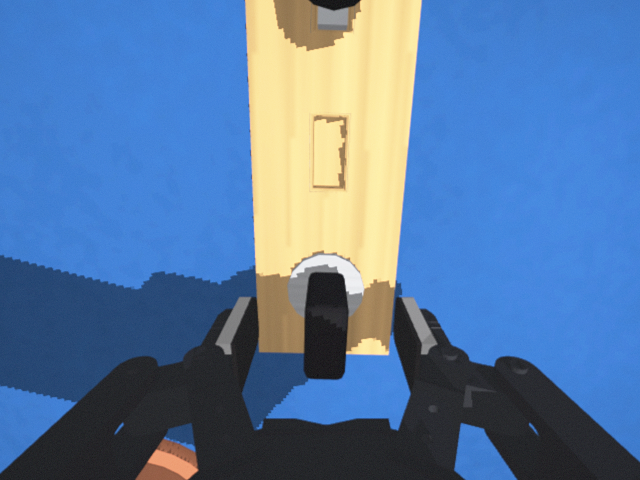

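The wrist view shows the grip at (326,325), centred between the pads. I'll close and lift.

Call:
step_arm:
  travel:
    - [0,0,0]
    - [0,0,0]
    - [0,0,0]
    - [0,0,0]
    - [0,0,0]
    - [0,0,0]
    - [0,0,0]
    - [0,0,0]
    - [0,0,0]
    - [0,0,0]
  turn:
    - [0,0,0]
    - [0,0,0]
    - [0,0,0]
    - [0,0,0]
    - [0,0,0]
    - [0,0,0]
    - [0,0,0]
    - [0,0,0]
    - [0,0,0]
    - [0,0,0]
  jaw: 0
  force: 80

```text
time_s: 5.23
ee_pos: [620.0, 178.0, 56.6]
ee_rot: [-75.4, 90.0, 5.9]
ft_force: [-1.0, -0.8, 5.3]
width: 15.2
```

Call:
step_arm:
  travel:
    - [0,0,0.3]
    - [0,0,0.5]
    - [0,0,1]
    - [0,0,2]
    - [0,0,3]
    - [0,0,3]
    - [0,0,3]
    - [0,0,1]
    - [0,0,0]
    - [0,0,0]
  turn:
    - [0,0,0]
    - [0,0,0]
    - [0,0,0]
    - [0,0,0]
    - [0,0,0]
    - [0,0,0]
    - [0,0,0]
    - [0,0,0]
    - [0,0,0]
    - [0,0,0]

```text
time_s: 6.07
ee_pos: [619.6, 177.7, 194.2]
ee_rot: [-100.0, 90.0, -18.7]
ft_force: [0.6, 0.0, -2.2]
width: 14.8
```

```bash
python3 - <<'E'
from h import *
np.set_printoptions(precision=1,suppress=True)
o=ctrl.observe();print(o['ee_pos'],o['ee_rot'],o['ft_force'],o['width'])
for c in ['scene','side']:
    im,m=snap(c)
    for n,z in [('bay',34),('mouth',34),('far_mouth',34),('rail',0)]:
        print(c,n,[(np.array(q['position']),round(q['confidence'],2),at(m,q['position'],z)[:2]) for q in ctrl.landmark_of(n,c)[:2]])
    if c=='side':
        print('nutgrip z?',[(q['position'],q['confidence']) for q in ctrl.landmark_of('nut_grip',c)[:2]],proj(m,o['ee_pos']))
E
```

```text
[619.6 177.7 194.2] [-100.    90.   -18.7] [ 0.6  0.  -2.2] 14.796959869073405
scene bay [(array([264.9, 254.5]), 0.75, array([ 564.2, -234.9]))]
scene mouth [(array([257.7, 243.6]), 0.91, array([ 531.1, -232.4])), (array([403.4, 172.5]), 0.26, array([577.7, 162.8]))]
scene far_mouth [(array([273.5, 257. ]), 0.56, array([ 580.9, -223.4]))]
scene rail [(array([269.8, 260.8]), 0.83, array([ 566.1, -228. ]))]
side bay [(array([338. , 244.1]), 0.82, array([ 543.7, -225.1]))]
side mouth [(array([347.7, 242.5]), 0.86, array([ 520.7, -234.2]))]
side far_mouth [(array([318.9, 246.7]), 0.94, array([ 588.5, -210.2]))]
side rail [(array([332.6, 251.3]), 0.86, array([ 556.3, -247.5]))]
nutgrip z? [([289.1, 282.8], 0.92)] [286.9 285.8]
```

Call:
step_arm:
  travel:
    - [-0.2,-1,0.1]
    - [-0.3,-2.3,0.1]
    - [-0.3,-2.3,0.1]
    - [-0.3,-2.3,0]
    - [-0.3,-2.3,0]
    - [-0.3,-2.3,0]
    - [-0.3,-2.3,0]
    - [-0.3,-2.3,0]
    - [-0.3,-2.3,0]
    - [-0.3,-2.3,0]
    - [-0.3,-2.3,0]
    - [-0.3,-2.3,0]
  turn:
    - [0,0,1]
    - [0,0,1]
    - [0,0,1]
    - [0,0,1]
    - [0,0,1]
    - [0,0,1]
    - [0,0,1]
    - [0,0,1]
    - [0,0,1]
    - [0,0,1]
    - [0,0,1]
    - [0,0,1]

```text
time_s: 7.62
ee_pos: [584.6, -86.1, 197.4]
ee_rot: [-104.0, 90.0, -10.6]
ft_force: [0.6, 0.4, -3.1]
width: 15.2
```

Call:
step_arm:
  travel:
    - [-0.4,-2.2,0]
    - [-0.4,-2.2,0]
    - [-0.4,-2.2,0]
    - [-0.4,-2.2,0]
    - [-0.4,-2.2,0]
    - [-0.4,-2,0]
    - [-0.2,-1,0]
    - [-0.1,-0.3,0]
    - [0,0,0]
    - [0,0,0]
    - [0,0,0]
  turn:
    - [0,0,1]
    - [0,0,1]
    - [0,0,1]
    - [0,0,1]
    - [0,0,1]
    - [0,0,1]
    - [0,0,1]
    - [0,0,1]
    - [0,0,0]
    - [0,0,0]
    - [0,0,0]

```text
time_s: 8.53
ee_pos: [558.2, -226.6, 197.4]
ee_rot: [-50.5, 90.0, 50.9]
ft_force: [-0.2, -0.2, -2.1]
width: 14.6
```

```bash
python3 - <<'E'
from h import *
np.set_printoptions(precision=1,suppress=True)
o=ctrl.observe();print(o['joints'],o['ee_pos'],o['ee_rot'],o['ft_force'],o['width'])
im,m=snap('wrist','w3.png');print(np.array(m['pose'])[:3,3])
for n,z in [('bay',34),('mouth',34),('far_mouth',34),('rail',0)]:
    print(n,[(np.array(q['position']),round(q['confidence'],2),at(m,q['position'],z)[:2]) for q in ctrl.landmark_of(n,'wrist')[:2]])
E
```

```text
[ 36.6  31.7 -29.2 109.5  21.6  44.2  96.7] [ 558.2 -226.6  197.4] [-50.5  90.   50.9] [-0.2 -0.2 -2.1] 14.618921783280584
[ 481.  -243.3  326.2]
bay [(array([328.5, 215.6]), 0.77, array([ 551.1, -226.8]))]
mouth [(array([325.2, 185.5]), 0.95, array([ 526.5, -234.6]))]
far_mouth [(array([324.6, 252.7]), 0.6, array([ 584.6, -223.4]))]
rail [(array([326.6, 214.8]), 0.91, array([ 558.8, -226.8]))]
```

View pics/w3.png

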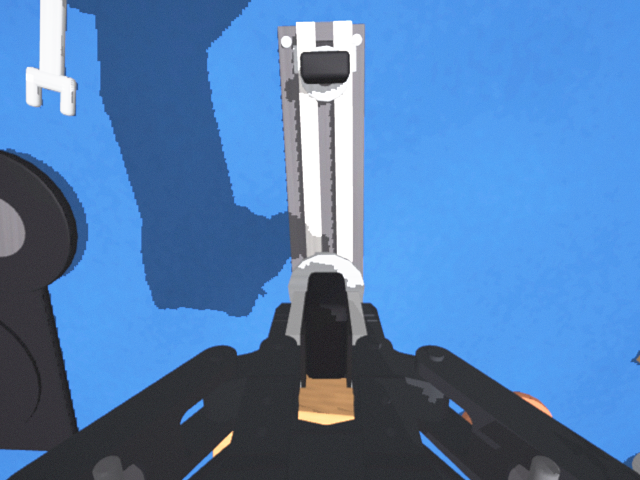

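The wrist view shows the strut nearly vertical in the image: slot centre at about (326,110) to (330,235), the +x fitted nut at (325,67), and the held nut at (326,300). Next I'll measure the slot edges.

```bash
python3 - <<'E'
from h import *
im=cv2.imread('pics/w3.png')
g=cv2.cvtColor(im,cv2.COLOR_BGR2GRAY)
for r in (105,125,145,165,185,205,225,240): print(r,g[r,292:368:1].tolist())
cv2.imwrite('pics/w3c.png',cv2.resize(im[80:270,270:380],(0,0),fx=5,fy=3,interpolation=cv2.INTER_NEAREST))
E
```

```text
105 [158, 157, 120, 90, 88, 91, 86, 156, 255, 255, 255, 255, 255, 255, 255, 255, 255, 255, 255, 255, 255, 255, 255, 255, 255, 226, 103, 90, 135, 146, 146, 147, 146, 146, 161, 166, 167, 163, 135, 102, 88, 95, 191, 255, 255, 255, 255, 255, 255, 255, 255, 255, 255, 255, 255, 255, 255, 255, 255, 255, 217, 166, 162, 164, 165, 164, 166, 165, 166, 167, 163, 159, 139, 140, 142, 143]
125 [158, 158, 163, 119, 92, 90, 92, 93, 179, 255, 255, 255, 255, 255, 255, 255, 255, 255, 255, 255, 255, 255, 255, 255, 255, 255, 211, 160, 163, 163, 162, 164, 161, 159, 162, 167, 162, 117, 89, 90, 85, 85, 151, 255, 255, 255, 255, 255, 255, 255, 255, 255, 255, 255, 255, 255, 255, 255, 255, 255, 234, 171, 164, 165, 166, 165, 165, 164, 166, 167, 168, 161, 151, 146, 143, 145]
145 [157, 157, 155, 161, 162, 119, 94, 89, 94, 181, 255, 255, 255, 255, 255, 255, 255, 255, 255, 255, 255, 255, 255, 255, 255, 255, 249, 169, 159, 165, 159, 161, 162, 158, 162, 162, 161, 159, 114, 91, 85, 82, 118, 255, 255, 255, 255, 255, 255, 255, 255, 255, 255, 255, 255, 255, 255, 255, 255, 255, 234, 170, 166, 164, 164, 166, 164, 164, 167, 1
[... 1206 characters left out ...]
, 92, 91, 93, 89, 85, 94, 157, 199, 242, 251, 255, 255, 255, 255, 255, 255, 255, 255, 255, 255, 255, 255, 215, 156, 156, 156, 154, 155, 156, 156, 156, 158, 157, 112, 86, 83, 89, 188, 255, 255, 255, 255, 255, 255, 255, 255, 255, 255, 255, 255, 255, 255, 255, 246, 165, 156, 157, 156, 158, 159, 159, 158, 158, 157, 145, 144, 150, 153, 152]
240 [91, 93, 91, 92, 90, 91, 92, 86, 91, 89, 90, 88, 87, 101, 182, 202, 201, 200, 201, 207, 201, 198, 200, 199, 204, 204, 204, 206, 200, 145, 94, 86, 87, 92, 86, 86, 96, 143, 157, 157, 153, 113, 87, 81, 148, 255, 255, 255, 255, 255, 255, 255, 255, 255, 255, 255, 255, 255, 255, 255, 246, 166, 152, 156, 155, 156, 158, 160, 155, 153, 151, 145, 147, 150, 152, 153]
```

View pics/w3c.png

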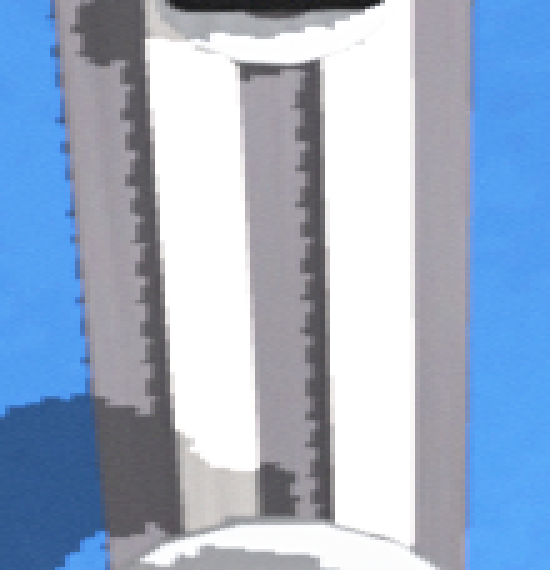

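```bash
cat >> h.py <<'E'
def slot(im,m,rows,zl,c0=326,thr=230):
    """lip edges -> lateral coords (perp. to slot) at height zl; returns centre pts & widths"""
    g=cv2.cvtColor(im,cv2.COLOR_RGB2GRAY).astype(float);out=[]
    for r in rows:
        s=g[r];b=s>205
        k=np.flatnonzero(np.diff(b.astype(int)))
        sub=[i+(205-s[i])/(s[i+1]-s[i])+0. for i in k if 285<i<375]
        if len(sub)==4: out.append([at(m,(e,r),zl) for e in sub])
    return np.array(out)
E
python3 - <<'E'
from h import *
np.set_printoptions(precision=2,suppress=True)
im=cv2.imread('pics/w3.png')[:,:,::-1].copy();m=ctrl.camera_model('wrist');o=ctrl.observe()
for z in (32,34,36):
    P=slot(im,m,range(102,218,4),z)
    fits=[np.polyfit(P[:,i,0],P[:,i,1],1) for i in range(4)]
    ang=[np.degrees(np.arctan(f[0])) for f in fits]
    a=np.mean(ang);n=np.array([-np.sin(np.radians(a)),np.cos(np.radians(a))])
    L=[(P[:,i,:2]@n).mean() for i in range(4)]
    t=np.array(o['ee_pos'])[:2]@n
    print(z,len(P),'ang',ang,'widths',L[0]-L[3],L[1]-L[2],'slot centre',(L[1]+L[2])/2,'outer',(L[0]+L[3])/2,'tcp',t)
r=o['ee_rot'];print('tool ang',r[0]-r[1]*0-r[2],)
g=cv2.cvtColor(im,cv2.COLOR_RGB2GRAY)
# washer lateral centre and fitted nut grip
for r in (280,285): print(r,g[r,280:375].tolist())
w=at(m,(326,288),o['ee_pos'][2]-28.6);print('washer',w,w[:2]@n)
f=at(m,(325.5,67),34+48);print('fitted',f)
ax=np.array([np.cos(np.radians(a)),np.sin(np.radians(a))]);print('bay along',f[:2]@ax+115,'tcp along',np.array(o['ee_pos'])[:2]@ax)
E
```

```text
32 29 ang [np.float64(12.815024518042202), np.float64(12.927969342226794), np.float64(12.819439371838321), np.float64(12.798539741654556)] widths -41.25542582127963 -12.979506545793242 slot centre -344.38357630138916 outer -344.317484288072 tcp -345.65253076364
34 29 ang [np.float64(12.815024518042204), np.float64(12.927969342226774), np.float64(12.819439371838326), np.float64(12.798539741654476)] widths -40.97489797736358 -12.891248749057354 slot centre -344.3853276809078 outer -344.31968507878014 tcp -345.65253076363985
36 29 ang [np.float64(12.81502451804217), np.float64(12.927969342226804), np.float64(12.81943937183832), np.float64(12.798539741654492)] widths -40.694370133447364 -12.802990952321466 slot centre -344.3870790604265 outer -344.3218858694886 tcp -345.65253076363985
tool ang -101.41128496973984
280 [146, 148, 149, 146, 147, 147, 146, 149, 149, 152, 163, 168, 169, 167, 170, 168, 166, 170, 168, 168, 169, 166, 169, 167, 171, 169, 168, 148, 85, 42, 35, 32, 34, 41, 38, 37, 35, 39, 39, 36, 34, 36, 33, 38, 41, 37, 40, 32, 32, 35, 34, 36, 38, 34, 38, 36, 36, 34, 39, 37, 35, 37, 38, 42, 94, 152, 162, 177, 250, 253, 253, 253, 253, 253, 252, 252, 253, 252, 252, 252, 253, 254, 246, 192, 155, 150, 149, 152, 151, 155, 152, 155, 156, 155, 154]
285 [148, 148, 145, 147, 149, 150, 148, 151, 158, 164, 162, 163, 165, 164, 166, 163, 164, 161, 167, 164, 165, 163, 164, 166, 163, 165, 161, 106, 48, 34, 28, 31, 33, 38, 39, 39, 35, 39, 38, 41, 33, 33, 37, 33, 37, 37, 42, 35, 36, 34, 35, 37, 38, 36, 36, 41, 34, 36, 36, 37, 39, 39, 38, 40, 51, 127, 168, 249, 255, 254, 253, 253, 253, 253, 255, 221, 165, 163, 166, 164, 170, 208, 221, 182, 156, 150, 151, 149, 151, 152, 153, 150, 155, 154, 153]
washer [ 554.47 -229.    168.74] -346.499595100215
fitted [ 445.94 -251.21   82.  ]
bay along 493.96445167717206 tcp along 493.5386818785579
```

Call:
step_arm:
  travel:
    - [-0.04,0.16,-1]
    - [0,0,-2]
    - [0,0,-2]
    - [0,0,-2]
    - [0,0,-1.5]
    - [0,0,-1.2]
    - [0,0,-0.7]
    - [0,0,0]
    - [0,0,0]
    - [0,0,0]
    - [0,0,0]
  turn:
    - [0,0,1.4]
    - [0,0,0]
    - [0,0,0]
    - [0,0,0]
    - [0,0,0]
    - [0,0,0]
    - [0,0,0]
    - [0,0,0]
    - [0,0,0]
    - [0,0,0]
    - [0,0,0]

```text
time_s: 9.7
ee_pos: [557.9, -226.6, 94.2]
ee_rot: [-121.6, 89.9, -18.8]
ft_force: [-0.3, 0.9, -2.8]
width: 14.8
```

```bash
python3 - <<'E'
from h import *
np.set_printoptions(precision=2,suppress=True)
o=ctrl.observe();im,m=snap('wrist','w4.png')
print(o['ee_pos'],o['ee_rot'],o['ee_rot'][0]-o['ee_rot'][2],o['ft_force'])
cv2.imwrite('pics/w4c.png',cv2.resize(im[20:380,220:430,::-1],(0,0),fx=2.2,fy=1.65,interpolation=cv2.INTER_NEAREST))
g=cv2.cvtColor(im,cv2.COLOR_RGB2GRAY).astype(int)
for r in list(range(20,300,20)):
    d=np.diff(g[r]);k=[(int(i),int(g[r,i-1]),int(g[r,i+2])) for i in range(260,400) if abs(d[i])>25]
    print(r,k)
E
```

```text
[ 557.91 -226.56   94.16] [-121.59   89.91  -18.83] -102.75997109496257 [-0.26  0.94 -2.82]
20 [(279, 153, 90), (280, 155, 143), (281, 116, 174), (282, 90, 180), (285, 180, 74), (286, 180, 42), (287, 133, 48), (374, 56, 212), (375, 46, 217), (377, 212, 163)]
40 [(279, 154, 86), (280, 155, 95), (282, 86, 182), (289, 200, 45), (290, 188, 29), (371, 34, 255), (372, 59, 255), (376, 255, 160), (377, 252, 158)]
60 [(261, 144, 127), (269, 160, 89), (287, 91, 191), (288, 92, 206), (292, 203, 167), (321, 165, 86), (337, 83, 149), (338, 86, 164), (358, 174, 255), (371, 255, 164), (372, 255, 159)]
80 [(262, 144, 124), (263, 124, 146), (269, 159, 91), (270, 160, 86), (287, 91, 254), (288, 88, 255), (310, 188, 251), (351, 244, 255), (371, 255, 158)]
100 [(263, 146, 127), (284, 158, 89), (285, 157, 88), (288, 88, 255), (289, 89, 255), (316, 255, 158), (317, 255, 161), (335, 164, 90), (336, 160, 93), (342, 89, 255), (343, 88, 255), (370, 255, 159), (371, 254, 161)]
120 [(284, 159, 92), (289, 88, 255), (290, 101, 255), (316, 255, 160), (317, 255, 160), (334, 165, 90), (342, 85, 255), (343, 97, 255),
[... 702 characters left out ...]
6, 96), (334, 154, 85), (341, 82, 255), (342, 93, 255), (367, 255, 156)]
220 [(286, 157, 98), (292, 88, 255), (293, 90, 255), (317, 255, 152), (318, 255, 152), (332, 156, 88), (341, 84, 255), (366, 255, 158), (367, 253, 158)]
240 [(280, 113, 157), (284, 157, 94), (292, 89, 254), (293, 87, 255), (316, 255, 133), (317, 230, 86), (318, 197, 85), (327, 105, 154), (334, 151, 88), (335, 152, 85), (340, 84, 255), (341, 77, 255), (365, 255, 154), (366, 255, 155)]
260 [(294, 89, 202), (304, 159, 245), (349, 212, 255), (364, 255, 157), (365, 255, 151)]
280 [(288, 87, 161), (289, 90, 169), (307, 172, 38), (308, 148, 32), (343, 34, 155), (344, 41, 166), (347, 166, 253), (362, 255, 178), (363, 246, 157)]
```

View pics/w4c.png

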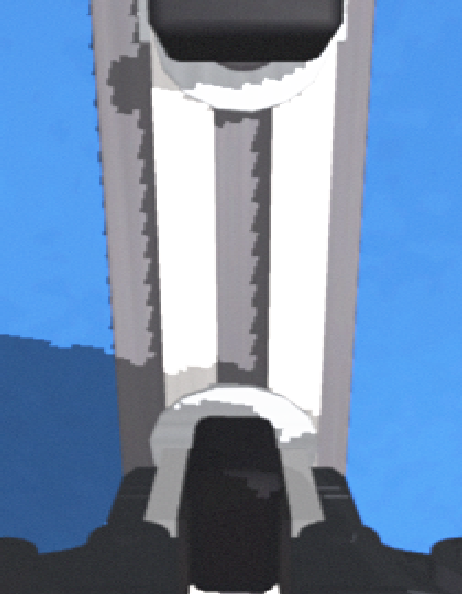

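```bash
python3 - <<'E'
from h import *
np.set_printoptions(precision=2,suppress=True)
im=cv2.imread('pics/w4.png')[:,:,::-1].copy();m=ctrl.camera_model('wrist');o=ctrl.observe()
for z in (32,36):
    P=slot(im,m,range(104,228,4),z)
    fits=[np.polyfit(P[:,i,0],P[:,i,1],1) for i in range(4)]
    a=np.mean([np.degrees(np.arctan(f[0])) for f in fits]);n=np.array([-np.sin(np.radians(a)),np.cos(np.radians(a))])
    L=[(P[:,i,:2]@n).mean() for i in range(4)]
    print(z,len(P),'ang',a,'widths',L[0]-L[3],L[1]-L[2],'slot',(L[1]+L[2])/2,'outer',(L[0]+L[3])/2,'tcp',np.array(o['ee_pos'])[:2]@n)
z0=o['ee_pos'][2]-44.6
for nm,p,z in [('washer',(325.8,280),z0+16),('grip',(326,280),z0+62),('grip',(325.5,340),z0+62),('fit',(330.5,40),34+48)]:
    w=at(m,p,z);print(nm,w,w[:2]@n)
print(n)
E
```

```text
32 31 ang 12.874727538861324 widths -41.022962246793554 -13.276958885622662 slot -343.97549203489706 outer -343.9278952896192 tcp -345.19841476213753
36 31 ang 12.87472753886128 widths -40.16316754105867 -12.998688903814752 slot -344.0154532023008 outer -343.96885403075635 tcp -345.19841476213713
washer [ 550.2  -229.42   65.55] -346.2496153351696
grip [ 529.93 -233.87  111.55] -346.0734131531678
grip [ 553.23 -228.79  111.55] -346.3073050198968
fit [ 452.21 -249.85   82.  ] -344.33019571683053
[-0.22  0.97]
```

Call:
step_arm:
  travel:
    - [-0.05,0.2,0]
    - [0,0,-0.3]
    - [0,0,-0.3]
    - [0,0,-0.3]
    - [0,0,-0.3]
    - [0,0,0]
    - [0,0,0]
    - [0,0,0]
  turn:
    - [0,0,0]
    - [0,0,0]
    - [0,0,0]
    - [0,0,0]
    - [0,0,0]
    - [0,0,0]
    - [0,0,0]
    - [0,0,0]

```text
time_s: 10.42
ee_pos: [556.9, -224.4, 81.2]
ee_rot: [43.7, 90.0, 146.5]
ft_force: [-0.6, -0.4, -2.9]
width: 15.0
```

```bash
python3 - <<'E'
from h import *
np.set_printoptions(precision=2,suppress=True)
o=ctrl.observe();im,m=snap('wrist','w5.png')
print(o['ee_pos'],o['ee_rot'],o['ee_rot'][0]-o['ee_rot'][2],o['ft_force'])
for z in (34,36):
    P=slot(im,m,range(104,228,4),z)
    fits=[np.polyfit(P[:,i,0],P[:,i,1],1) for i in range(4)]
    a=np.mean([np.degrees(np.arctan(f[0])) for f in fits]);n=np.array([-np.sin(np.radians(a)),np.cos(np.radians(a))])
    L=[(P[:,i,:2]@n).mean() for i in range(4)]
    print(z,len(P),'ang',a,'widths',L[0]-L[3],L[1]-L[2],'slot',(L[1]+L[2])/2,'tcp',np.array(o['ee_pos'])[:2]@n)
g=cv2.cvtColor(im,cv2.COLOR_RGB2GRAY).astype(int)
z0=o['ee_pos'][2]-44.6
for r in (285,300,320,340):
    b=g[r]<75
    l=327
    while b[l]: l-=1
    q=327
    while b[q]: q+=1
    w=at(m,((l+q)/2,r),z0+62);print(r,l,q,w[:2]@n)
E
```

```text
[ 556.9  -224.39   81.18] [ 43.71  89.99 146.48] -102.76158639979444 [-0.64 -0.39 -2.93]
34 3 ang 13.123801156323331 widths -40.25442952218367 -13.483284755163254 slot -345.95161627483446 tcp -344.97178372622136
36 3 ang 13.123801156322635 widths -39.79694787647287 -13.330050555285254 slot -345.9456326275413 tcp -344.97178372621534
285 307 345 -345.73243326781125
300 304 348 -345.76909294598966
320 301 350 -345.99832232018133
340 300 352 -345.87225059529345
```

Call:
step_arm:
  travel:
    - [0,0,-0.1]
    - [0,0,-0.1]
    - [0,0,-0.1]
    - [0,0,-0.1]
    - [0,0,0]
    - [0,0,0]
  turn:
    - [0,0,0]
    - [0,0,0]
    - [0,0,0]
    - [0,0,0]
    - [0,0,0]
    - [0,0,0]

```text
time_s: 10.97
ee_pos: [556.8, -224.4, 77.2]
ee_rot: [51.9, 90.0, 154.6]
ft_force: [-0.2, 0.7, -2.1]
width: 14.6
```

Call:
step_arm:
  travel:
    - [0,0,-0.1]
    - [0,0,-0.1]
    - [0,0,-0.1]
    - [0,0,0]
    - [0,0,0]
  turn:
    - [0,0,0]
    - [0,0,0]
    - [0,0,0]
    - [0,0,0]
    - [0,0,0]

```text
time_s: 11.38
ee_pos: [556.9, -224.4, 74.2]
ee_rot: [51.5, 90.0, 154.3]
ft_force: [-0.5, -0.4, -1.1]
width: 14.8
```

Call:
step_arm:
  travel:
    - [0,0,-0.1]
    - [0,0,-0.1]
    - [0,0,-0.1]
    - [0,0,-0.1]
    - [0,0,0]
    - [0,0,0]
  turn:
    - [0,0,0]
    - [0,0,0]
    - [0,0,0]
    - [0,0,0]
    - [0,0,0]
    - [0,0,0]

```text
time_s: 11.88
ee_pos: [556.9, -224.4, 70.2]
ee_rot: [37.1, 90.0, 139.9]
ft_force: [0.1, -0.2, -2.8]
width: 14.9
```

Call:
step_arm:
  travel:
    - [0,0,-0.1]
    - [0,0,0]
    - [0,0,0]
  turn:
    - [0,0,0]
    - [0,0,0]
    - [0,0,0]

```text
time_s: 12.13
ee_pos: [556.9, -224.4, 69.2]
ee_rot: [40.0, 90.0, 142.8]
ft_force: [0.1, -0.8, -2.4]
width: 15.1
```

Call:
step_arm:
  travel:
    - [0,0,-0.1]
    - [0,0,0]
    - [0,0,0]
  turn:
    - [0,0,0]
    - [0,0,0]
    - [0,0,0]

```text
time_s: 12.38
ee_pos: [556.9, -224.4, 68.2]
ee_rot: [45.3, 90.0, 148.0]
ft_force: [-0.1, 0.4, -2.1]
width: 15.0
```

Call:
step_arm:
  travel:
    - [0,0,-0.1]
    - [0,0,0]
    - [0,0,0]
  turn:
    - [0,0,0]
    - [0,0,0]
    - [0,0,0]

```text
time_s: 12.63
ee_pos: [556.8, -224.4, 67.2]
ee_rot: [56.8, 90.0, 159.6]
ft_force: [0.2, -0.1, -2.1]
width: 14.7
```

Call:
step_arm:
  travel:
    - [0,0,-0.1]
    - [0,0,0]
    - [0,0,0]
  turn:
    - [0,0,0]
    - [0,0,0]
    - [0,0,0]

```text
time_s: 12.88
ee_pos: [557.0, -224.4, 66.5]
ee_rot: [-138.5, 90.0, -35.8]
ft_force: [-0.5, -0.4, 0.4]
width: 14.8
```

Call:
step_arm:
  travel:
    - [0,0,-0.1]
    - [0,0,0]
    - [0,0,0]
  turn:
    - [0,0,0]
    - [0,0,0]
    - [0,0,0]

```text
time_s: 13.13
ee_pos: [557.0, -224.4, 65.6]
ee_rot: [-138.6, 90.0, -35.8]
ft_force: [-0.5, -1.0, 6.6]
width: 15.0
```

Call:
step_arm:
  travel:
    - [0,0,-0.1]
    - [0,0,0]
    - [0,0,0]
  turn:
    - [0,0,0]
    - [0,0,0]
    - [0,0,0]

```text
time_s: 13.38
ee_pos: [557.0, -224.4, 64.8]
ee_rot: [-144.7, 90.0, -42.0]
ft_force: [-1.4, 1.2, 9.1]
width: 14.7
```

Call:
step_arm:
  travel:
    - [0,0,-0.1]
    - [0,0,0]
    - [0,0,0]
    - [0,0,0]
  turn:
    - [0,0,0]
    - [0,0,0]
    - [0,0,0]
    - [0,0,0]

```text
time_s: 13.72
ee_pos: [557.1, -224.4, 64.1]
ee_rot: [-147.4, 90.0, -44.6]
ft_force: [-3.2, 0.8, 10.4]
width: 14.8
```

Call:
step_arm:
  travel:
    - [0,0,-0.1]
    - [0,0,0]
    - [0,0,0]
    - [0,0,0]
  turn:
    - [0,0,0]
    - [0,0,0]
    - [0,0,0]
    - [0,0,0]

```text
time_s: 14.05
ee_pos: [557.0, -224.4, 63.3]
ee_rot: [-151.8, 89.9, -49.1]
ft_force: [-2.7, 0.3, 12.5]
width: 15.0
```

Call:
step_arm:
  travel:
    - [0,0,0]
    - [0,0,0]
    - [0,0,0]
    - [0,0,0]
    - [0,0,0]
    - [0,0,0]
  turn:
    - [0,0,-2.5]
    - [0,0,-2.5]
    - [0,0,-2.5]
    - [0,0,-2.5]
    - [0,0,0]
    - [0,0,0]

```text
time_s: 14.55
ee_pos: [557.6, -224.8, 63.5]
ee_rot: [-128.7, 89.9, -35.9]
ft_force: [-1.7, -0.3, 11.4]
width: 15.0
```

```bash
python3 - <<'E'
from workcell import ctrl
o=ctrl.observe();print(o['ee_pos'],o['ft_force'],o['moment'],o['ee_rot'][0]-o['ee_rot'][2])
E
```

```text
[ 557.5915313  -224.77971233   63.45280638] [-1.70794869 -0.28846233 11.43294303] [-0.0411799   0.49261046 -0.02494498] -92.73984779725515
```

Call:
step_arm:
  travel:
    - [0,0,0]
    - [0,0,0]
    - [0,0,0]
    - [0,0,0]
    - [0,0,0]
    - [0,0,0]
    - [0,0,0]
    - [0,0,0]
    - [0,0,0]
    - [0,0,0]
    - [0,0,0]
    - [0,0,0]
  turn:
    - [0,0,-4]
    - [0,0,-4]
    - [0,0,-4]
    - [0,0,-4]
    - [0,0,-4]
    - [0,0,-4]
    - [0,0,-4]
    - [0,0,-4]
    - [0,0,-4]
    - [0,0,-4]
    - [0,0,0]
    - [0,0,0]

```text
time_s: 15.55
ee_pos: [558.1, -225.1, 63.6]
ee_rot: [-82.0, 89.8, -29.3]
ft_force: [-0.7, -0.9, 12.2]
width: 15.1
```

```bash
python3 - <<'E'
from workcell import ctrl
o=ctrl.observe();print(o['ee_pos'],o['ft_force'],o['moment'],o['ee_rot'][0]-o['ee_rot'][2])
E
```

```text
[ 558.10754212 -225.11483255   63.58239139] [-0.68292563 -0.91439955 12.18836971] [-0.1743889   0.24865153 -0.13540147] -52.710787710361416
```

Call:
step_arm:
  travel:
    - [0,0,0]
    - [0,0,0]
    - [0,0,0]
    - [0,0,0]
    - [0,0,0]
    - [0,0,0]
    - [0,0,0]
    - [0,0,0]
    - [0,0,0]
    - [0,0,0]
    - [0,0,0]
    - [0,0,0]
  turn:
    - [0,0,-4]
    - [0,0,-4]
    - [0,0,-4]
    - [0,0,-4]
    - [0,0,-4]
    - [0,0,-4]
    - [0,0,-4]
    - [0,0,-4]
    - [0,0,-4]
    - [0,0,-4]
    - [0,0,0]
    - [0,0,0]

```text
time_s: 16.55
ee_pos: [557.4, -226.2, 63.5]
ee_rot: [-63.5, 89.8, -50.8]
ft_force: [-2.0, -3.9, 12.8]
width: 14.8
```

```bash
python3 - <<'E'
from h import *
np.set_printoptions(precision=2,suppress=True)
o=ctrl.observe();print(o['ee_pos'],o['ft_force'],o['moment'],o['ee_rot'][0]-o['ee_rot'][2],o['joints'])
im,_=snap('scene');im2,_=snap('side')
a=cv2.resize(im[180:320,180:360],(0,0),fx=3,fy=3);b=cv2.resize(im2[180:300,240:420],(0,0),fx=3,fy=3)
cv2.imwrite('pics/t.png',cv2.resize(np.vstack([a,b])[:,:,::-1],(0,0),fx=.75,fy=.75))
im,_=snap('wrist');cv2.imwrite('pics/w6.png',im[:,:,::-1])
E
```

```text
[ 557.41 -226.17   63.54] [-2.02 -3.87 12.8 ] [-0.85  0.66 -0.07] -12.66485523148009 [ 15.92  40.02   1.06 115.72  -1.42  24.12  30.69]
```

View pics/w6.png

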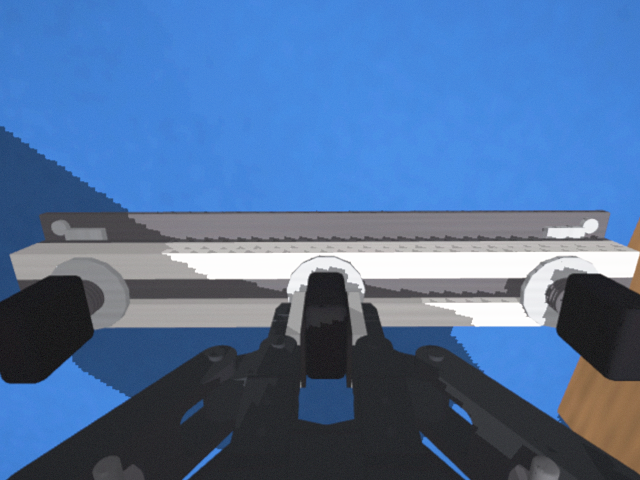

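The wrist view shows the grip crosswise to the slot at (325,320), midway between the two fitted nuts. I'll ease up 1 mm, release and retreat.

Call:
step_arm:
  travel:
    - [0,0,0.05]
    - [0,0,0.05]
    - [0,0,0]
    - [0,0,0]
  turn:
    - [0,0,0]
    - [0,0,0]
    - [0,0,0]
    - [0,0,0]

```text
time_s: 17.03
ee_pos: [557.4, -226.2, 64.3]
ee_rot: [-60.9, 89.8, -48.2]
ft_force: [-1.3, -4.3, 9.3]
width: 15.0
```

Call:
step_arm:
  travel:
    - [0,0,0]
    - [0,0,0]
    - [0,0,0]
    - [0,0,0]
    - [0,0,0]
    - [0,0,0]
    - [0,0,0]
    - [0,0,0]
  turn:
    - [0,0,0]
    - [0,0,0]
    - [0,0,0]
    - [0,0,0]
    - [0,0,0]
    - [0,0,0]
    - [0,0,0]
    - [0,0,0]
  jaw: 55

```text
time_s: 17.7
ee_pos: [556.9, -224.3, 63.2]
ee_rot: [160.9, 90.0, 173.7]
ft_force: [0.5, 0.2, -0.6]
width: 46.6
```

Call:
step_arm:
  travel:
    - [0,0,0.5]
    - [0,0,1]
    - [0,0,2]
    - [0,0,2]
    - [0,0,2]
    - [0,0,2]
    - [0,0,2]
    - [0,0,1]
    - [0,0,0]
    - [0,0,0]
    - [0,0,0]
  turn:
    - [0,0,0]
    - [0,0,0]
    - [0,0,0]
    - [0,0,0]
    - [0,0,0]
    - [0,0,0]
    - [0,0,0]
    - [0,0,0]
    - [0,0,0]
    - [0,0,0]
    - [0,0,0]

```text
time_s: 18.62
ee_pos: [556.4, -224.2, 187.5]
ee_rot: [151.0, 89.9, 163.8]
ft_force: [-0.4, 0.6, -0.0]
width: 47.0
```

```bash
python3 - <<'E'
from h import *
np.set_printoptions(precision=2,suppress=True)
o=ctrl.observe();print(o['ee_pos'],o['ft_force'],o['width'])
im2,m=snap('side');im,_=snap('wrist')
a=cv2.resize(im2[190:280,240:420],(640,320),interpolation=cv2.INTER_CUBIC);b=im[130:400]
cv2.imwrite('pics/t2.png',np.vstack([a,b])[:,:,::-1])
mw=ctrl.camera_model('wrist')
for n,z in [('nut',20),('nut_grip',66),('bay',34),('pin',12)]:
    print(n,[(np.array(q['position']),round(q['confidence'],2),at(mw,q['position'],z)[:2]) for q in ctrl.landmark_of(n,'wrist')[:3]])
E
```

```text
[ 556.37 -224.2   187.48] [-0.43  0.58 -0.04] 47.00885955030766
nut [(array([324.3, 227. ]), 0.64, array([ 555.64, -229.6 ]))]
nut_grip [(array([326.1, 239.7]), 0.56, array([ 556.55, -226.22]))]
bay []
pin []
```

View pics/t2.png

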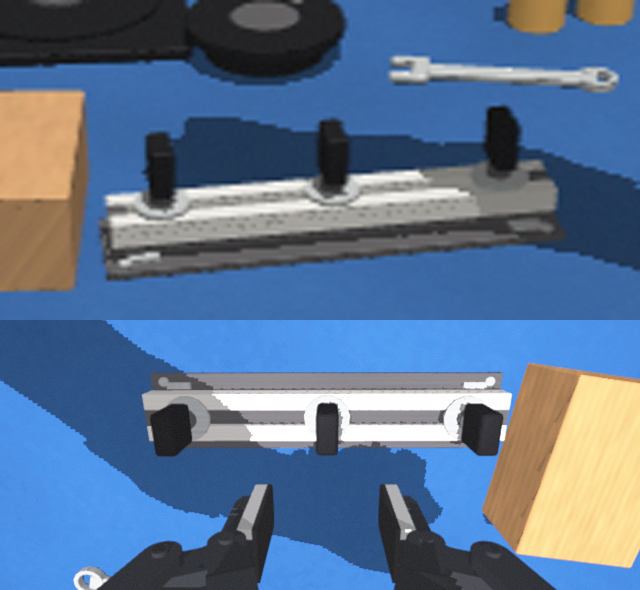

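The nut stands upright and crosswise midway between the fitted nuts, at the same height as they do, and the gripper is clear of it. I'll hand in.

```bash
python3 -c "
from workcell import ctrl
print(ctrl.hand_in())"
```

```text
the job is handed in; nothing more can be done
None
```

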